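Shut the split jacket round the sample jar

ROBOT

A 6-joint arm with a two-finger parallel gripper is mounted at the origin on the work surface. World frame = base frame: x ahead of the robot, y to its left, z up, the work surface at z = 0. Lengths are in m, angles in rad, forces in N, time in s.
With the tool pointing down it reaches from about 0.275 to 0.975 m from the base axis. Payload 8.4 kg.
Tool frame: the origin (TCP) lies between the finger pads; the fingertips stand finger_overhang ahead of it and the grasp point (between the pads) lies 5 mm behind it (finger_overhang is the distance from the TCP to the fingertips, in m); z points along the fingers, y is the line along which they close (so a half turn about z gives the same grasp; the last joint's range is limited). The gripper opens to 92 mm and grips with 3 to 60 N. Pads are 20 mm wide; open, the fingers measure 128 mm over their backs; the gripper's body (75 mm by 189 mm) begins 69 mm behind the grasp point.
Start: joints at [1.308, 0.353, 1.633, -0, 1.155, -0.002], TCP at [0.161, 0.604, 0.229] pointing down, gripper open.
Joint ranges: [-2.63, 2.63], [-0.92, 2.1], [0.06, 2.66], [-1.3, 4.44], [0, 2.69], [-3.02, 3.02]. Speed limits (rad/s): [2.22, 2.22, 2.79, 3.14, 3.14, 3.14].

INTERFACE

Orientations are given as a unit quaternion [w, x, y, z].
In Python, from workcell import observe, snapshot, camera_info, job_done, outline_of, finger_overhang gives the robot as it stands.
- The arm moves only by the tool arm_command, never from a script. Its argument "moves" is a list of rows, each a list of 7 numbers: the opening in per cent of the stroke, from 0 (shut) to 100 (fully open), then the shift along the world's x, y, z in cm, then the turn, a rotation vector about the world's x, y, z in rad. A call has 1 to 10 rows; each row is the pose to reach, as a shift and turn from the pose commanded when the call began; what a row does not reach only later rows make up. A row lasts 1/8 s, in which the tool goes at most 62.5 mm and 10.7 degrees, less where a joint would pass 70% of its speed; a pose out of reach is approached as far as the arm can. A call with a gripper value outside its range is refused whole. The fingers move at their own pace and stop on an object; "force" is the grip in N (left out, the last holds). Time passes only in rows, so rows that repeat a pose let the fingers close. It gives the time, the measured TCP pose, the force, the opening and the grip force at its end, in the units of the state.
- observe(): the state, without advancing time (a new reading comes with each control period).
- snapshot(name): name is "scene" or "top"; returns (picture, depth): 400x640x3 uint8, red, green, blue; 400x640 float32, m along the optical axis (not along the pixel's ray), 0 where there is no reading.
- camera_info(name): a dict with "fx", "fy", "cx", "cy" (pixels), "rvec" (rotation vector, rad) and "tvec" (3), from world to camera coordinates, as OpenCV has them. Camera axes: x right, y down, z forward; pixel columns grow to the right and rows downward; lengths in m; the calibration is good to about 2 mm. A picture is of the moment at which its call begins. camera_info takes no time and is no camera call.
- job_done(): hands the job in; it is judged then, once.
Trained networks look in the newest picture that a camera, given by its name, has taken for a name from the list of things; names that differ only in an ending like _2 or _b are one class to them, and where a whole thing is asked for, a point or a joint stands for the part that bears it (a point fixed in the world has none). Each returns a list of dicts, best first, with "score" (0 to 1); they miss things now and then, are a little off and sometimes report something else, mostly with a low value. They report only what shows in the picture. A call takes as long as a camera call.
- outline_of(camera, target): "mask" (400x640 bool, what is visible of it) and "xy" ([column, row] in pixels, amid what is visible of it).
The state is a dict: "t": time; "q": joint angles; "joint_vel": joint speeds; "effort": joint torques, N m; "position": TCP position; "eef_rot": TCP orientation; "force": force on the tool from outside, world axes, zero at the start; "moment": the same for the moment, N m; "opening": finger opening in m; "grip_force": force on a finger pad.
Only numpy, scipy, OpenCV 4.12 (cv2) and the standard library are available. Lean on these libraries where they do the work, as an engineer would, in place of code of your own. Each camera call takes 0.05 s, during which the arm holds its last target. There are 200 camera calls.

TASK

Slide the amber jar along the black tray, upright, until it rests against the two stop pins inside the open split jacket. Then swing the plain shell half fully shut, and only after it the half with the cover strip, so that the two halves meet edge to edge round the jar and the strip laps over the seam. Leave everything else on the bench where it stands.

Things in the scene. Friction and masses are not known exactly. Their poses are not given: they have to be found in the camera images.
- jacket: Split steel jacket on a fixed black tray (x -180 to +90, y +/-65 mm, top 12 mm above the bench). Origin: on the bench below the jacket axis; +x points from the mouth to the hinge post (x = 58 mm, 80 mm high), +y left of that, z up. Shut, the halves form an upright ten-sided tube round the origin, 94 mm across flats inside, 104 outside, from 15 to 75 mm above the bench.
- seat (a point): Where the middle of the jar's underside belongs: on the tray top, on the jacket axis. There the jar touches both stop pins, 6 mm thick steel pins rising 22 mm from the tray at x = +30, y = +/-25 mm in the jacket frame.
- hinge (a point): Point on the common upright hinge line of both halves, 58 mm from the jacket axis, 45 mm above the bench.
- half_plain (a joint): Opening angle (rad) of the plain half, on the jacket's -y side, bare at its free edge. 0 = shut (its stop), 1.3 = widest. A shell of five flat upright panels, wall 5 mm; shut, the outer face of the middle panel (32 mm wide) lies at y = -52, x = -16 to +16 mm in the jacket frame. Its stiff hinge (0.09 N m: 2 to 5 N at that panel, least when pushed along its arc) keeps it where it is left.
- half_strip (a joint): The same for the other half, its mirror image on the jacket's +y side, with the cover strip: an upright strip 30 mm wide, 4 mm thick, on its free edge, 13 mm taller than the shell and reaching 18 mm past the seam to lap over the outside of the plain half when both are shut. 0 = shut (its stop), 1.3 = widest; same stiff hinge.
- half_plain_edge (a point): Middle of the free edge of the plain half, 110 mm from the hinge line, 45 mm above the bench. It lies on the jacket's -x axis when shut.
- half_strip_edge (a point): Middle of the free edge of the half with the strip (where the seam will be), 110 mm from the hinge line, 45 mm above the bench; meets the other edge when both are shut.
- jar: Amber glass sample jar with a white cap, 72 mm across, 72 mm high, about 0.3 kg, standing on the tray in front of the open jacket. Origin: centre of its underside, z up.
- beaker: Bystander, loose: empty glass beaker, 66 mm across, 70 mm high. To be left alone.
- screwdriver: Bystander, loose: screwdriver lying on the bench, 170 mm long. To be left alone.
- carton: Bystander, loose: cardboard box, 70 x 70 mm, 80 mm high. To be left alone.
- can: Bystander, loose: metal can with a paper label, 60 mm across, 85 mm high. To be left alone.
- rack: Bystander, loose: white tube block with six holes, 75 x 125 mm, 45 mm high. To be left alone.
- dish: Bystander, loose: white bowl, 100 mm across, 30 mm high. To be left alone.

How it is judged:
On the way, in this order (a step that is already met when the one before it is completed fails the run):
1. the jar stands against the stop pins, on the tray, with the plain half still open (horizontal distance between jar and seat below 0.008 m and height (world z) of jar below 0.016 m and angle between jar's own z axis and vertical below 0.06 rad and value of joint half_plain above 0.2 rad), for 0.2 s.
2. the plain half is fully shut while the half with the strip is still open (value of joint half_plain below 0.035 rad and value of joint half_strip above 0.2 rad), for 0.2 s.
At the end, for the whole second after the job is handed in: Both halves are shut to within 0.035 rad (4 mm at the free edge); the jar stands upright (within 0.06 rad) on the tray, at rest, within 8 mm of the seat (horizontal distance between jar and seat below 0.008 m and height (world z) of jar below 0.016 m and angle between jar's own z axis and vertical below 0.06 rad and value of joint each of half_plain, half_strip below 0.035 rad and linear speed of jar below 0.02 m/s); the robot touches nothing.
It fails at once if the jar is tipped (over 0.3 rad) or lifted off the tray (over 12 mm) (angle between jar's own z axis and vertical above 0.3 rad or height (world z) of jar above 0.024 m).
It fails at once if a bystander is moved by more than 30 mm (distance of any of beaker, screwdriver, carton, can, rack, dish from where it was at the start of the episode above 0.03 m).
It also fails if it takes over 56 s, if anything falls off the work surface, if the arm or the gripper's body presses on something with over 40 N, if the wrist force passes 120 N, or if a joint passes its speed limit or range.

## Working session

There is one attempt and no reset: what is moved stays moved. The work goes in short steps, Python scripts to look and compute and a tool call to move; the robot and the scene stay as the last step left them, time stands still between calls to the robot, and variables do not carry over. Pictures are saved under pics/ and viewed, at most 10 in all, crops included, and the job is handed in when it is done.

Besides the shell and the picture viewer there is one more tool, called after "Call:" as name([rows], argument=value, ...), one row to a line, values as JSON. arm_command: Moves the arm, as the interface text tells. Its arguments: {"type":"object","properties":{"moves":{"type":"array","items":{"type":"array","items":{"type":"number"}}},"force":{"type":"number"}},"required":["moves"]}

```bash
ls; mkdir -p pics; cat > h.py <<'E'
import numpy as np, cv2
from workcell import *
def cam(n):
    c=camera_info(n); R=cv2.Rodrigues(np.array(c['rvec'],float))[0]; return c,R,np.array(c['tvec'],float).ravel()
def cloud(n,d):
    c,R,t=cam(n); v,u=np.mgrid[:400,:640]
    P=np.stack([(u-c['cx'])/c['fx']*d,(v-c['cy'])/c['fy']*d,d],-1)
    return (P-t)@R
def save(n,img): cv2.imwrite(f'pics/{n}.png',img[...,::-1])
E
python3 - <<'E'
from h import *
s=observe(); print(s['t'],s['position'],s['eef_rot'],s['opening'],finger_overhang() if callable(finger_overhang) else finger_overhang)
im={}
for n in ['scene','top']:
    p,d=snapshot(n); save(n+'0',p); np.save(n+'0.npy',d); X=cloud(n,d)
    c,R,t=cam(n); print(n,-R.T@t)
    for k in ['jar','half_plain','half_strip','jacket','beaker','screwdriver','carton','can','rack','dish']:
        for o in outline_of(n,k)[:1]:
            m=o['mask']&(d>0); q=X[m]
            print(k,round(o['score'],2),o['xy'],m.sum(),np.median(q,0).round(3),np.percentile(q,2,0).round(3),np.percentile(q,98,0).round(3))
            np.save(f'm_{n}_{k}.npy',o['mask'])
E
```

```text
pics
0.0 [0.16106229 0.60340376 0.22786488] [-7.93319332e-05  1.30060206e-01  9.91505863e-01 -6.78916617e-04] 0.0922626511855317 0.014
scene [0.81778519 0.33493767 0.7787147 ]
jar 0.65 [327.5, 160.8] 872 [ 0.459 -0.053  0.078] [ 0.422 -0.091  0.02 ] [ 0.482 -0.03   0.086]
half_plain 0.69 [253.8, 192.8] 709 [ 0.641 -0.128  0.052] [ 0.6   -0.163 -0.001] [ 0.667 -0.045  0.076]
half_strip 0.95 [302.2, 219.3] 648 [0.611 0.029 0.054] [ 0.545 -0.039  0.018] [0.637 0.04  0.077]
jacket 0.77 [291.9, 196.4] 4877 [ 0.575 -0.051  0.013] [ 0.409 -0.15   0.001] [0.665 0.039 0.076]
beaker 0.7 [382.5, 200.2] 806 [0.423 0.098 0.042] [0.402 0.072 0.002] [0.462 0.131 0.071]
screwdriver 0.65 [269.4, 133.8] 257 [ 0.495 -0.262  0.022] [ 0.452 -0.285  0.004] [ 0.532 -0.243  0.027]
carton 0.93 [201.5, 150.8] 1325 [ 0.687 -0.28   0.071] [ 0.642 -0.333  0.003] [ 0.723 -0.257  0.082]
can 0.69 [383.3, 202.2] 768 [0.421 0.098 0.044] [0.401 0.072 0.003] [0.462 0.131 0.071]
rack 0.6 [237.8, 249.4] 2140 [ 0.753 -0.021  0.044] [ 0.709 -0.088  0.007] [0.796 0.036 0.047]
dish 0.74 [260.2, 101.1] 717 [ 0.455 -0.391  0.0
[... 374 characters left out ...]
 0.041 0.087]
jacket 0.58 [342.0, 191.2] 6558 [ 0.552 -0.066  0.012] [ 0.4   -0.146  0.006] [0.66  0.03  0.076]
beaker 0.62 [339.2, 239.8] 910 [ 0.445 -0.06   0.083] [ 0.415 -0.093  0.011] [ 0.477 -0.029  0.087]
screwdriver 0.56 [426.4, 224.4] 550 [ 0.496 -0.261  0.021] [ 0.452 -0.289 -0.001] [ 0.599 -0.217  0.027]
carton 0.73 [446.3, 134.9] 1358 [ 0.674 -0.291  0.078] [ 0.638 -0.334  0.016] [ 0.714 -0.256  0.083]
can 0.66 [233.5, 180.5] 760 [0.564 0.171 0.084] [0.541 0.146 0.008] [0.594 0.2   0.088]
rack 0.66 [326.5, 110.1] 2148 [ 0.745 -0.029  0.044] [ 0.705 -0.092 -0.001] [0.796 0.031 0.048]
dish 0.67 [479.4, 236.4] 1528 [ 0.462 -0.381  0.014] [ 0.418 -0.422  0.001] [ 0.505 -0.332  0.031]
```

```bash
python3 - <<'E'
from h import *
a=cv2.imread('pics/top0.png')[70:300,200:520]
b=cv2.imread('pics/scene0.png')[80:300,160:460]
cv2.imwrite('pics/a.png',cv2.resize(a,None,fx=2.5,fy=2.5,interpolation=cv2.INTER_CUBIC));cv2.imwrite('pics/b.png',cv2.resize(b,None,fx=2.6,fy=2.6,interpolation=cv2.INTER_CUBIC))
d=np.load('top0.npy');X=cloud('top',d);m=np.load('m_top_jacket.npy')
# tray top rectangle
q=X[(abs(X[...,2]-.012)<.004)&m]
r=cv2.minAreaRect((q[:,:2]*1000).astype(np.float32));print('tray',r,cv2.boxPoints(r))
j=X[(abs(X[...,2]-.084)<.006)&np.load('m_top_jar.npy')]
print('jar',cv2.minEnclosingCircle((j[:,:2]*1000).astype(np.float32)),j.mean(0))
for n in['top','scene']:
  X=cloud(n,np.load(n+'0.npy'))
  for k in ['half_plain','half_strip']:
    m=np.load(f'm_{n}_{k}.npy'); q=X[m&(X[...,2]>.066)&(X[...,2]<.095)]
    o=np.argsort(q[:,0]); print(n,k,(q[o][::max(1,len(o)//14)]*1000).round().astype(int).tolist())
E
```

```text
tray ((525.337158203125, -53.94196319580078), (273.6542663574219, 185.0050048828125), 2.3469412326812744) [[ 384.8368     32.87982 ]
 [ 392.41284  -151.97    ]
 [ 665.8375   -140.76375 ]
 [ 658.2615     44.086075]]
jar ((447.5323791503906, -63.124507904052734), 31.434181213378906) [ 0.44726272 -0.06289694  0.08334103]
top half_plain [[598, -148, 68], [613, -151, 72], [625, -149, 77], [632, -53, 75], [637, -55, 74], [642, -145, 71], [646, -66, 73], [650, -66, 74], [655, -66, 74], [657, -116, 79], [659, -125, 73], [660, -88, 73], [662, -86, 76], [663, -94, 79], [666, -110, 72]]
top half_strip [[526, 12, 72], [536, 25, 72], [544, 23, 75], [555, 30, 74], [570, 41, 76], [584, 39, 71], [602, 40, 70], [614, 27, 77], [623, 16, 67], [626, 21, 75], [628, -27, 69], [630, 10, 76], [632, -21, 73], [634, -10, 73], [638, -44, 76]]
scene half_plain [[599, -149, 69], [608, -149, 67], [617, -149, 67], [628, -152, 74], [635, -145, 72], [638, -45, 68], [642, -140, 71], [646, -67, 74], [650, -67, 70], [654, -69, 67], [657, -128, 74], [659, -129, 76], [662, -97, 75], [664, -106, 74], [667, -97, 75]]
scene half_strip [[542, 23, 73], [547, 29, 68], [560, 35, 68], [576, 36, 74], [587, 39, 72], [597, 39, 75], [605, 37, 68], [613, 30, 70], [618, 26, 72], [624, 16, 74], [628, 7, 75], [630, 2, 75], [632, -3, 74], [633, 3, 74], [635, -6, 74]]
```

View pics/a.png

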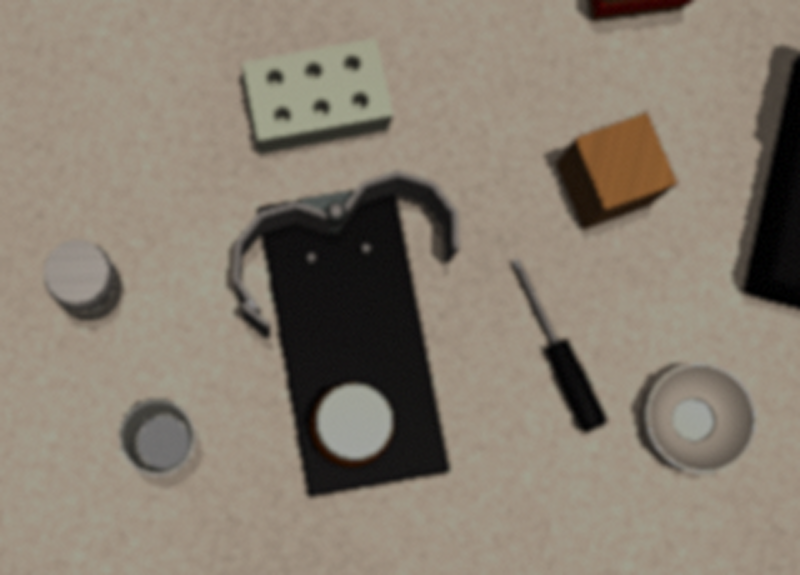

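View pics/b.png

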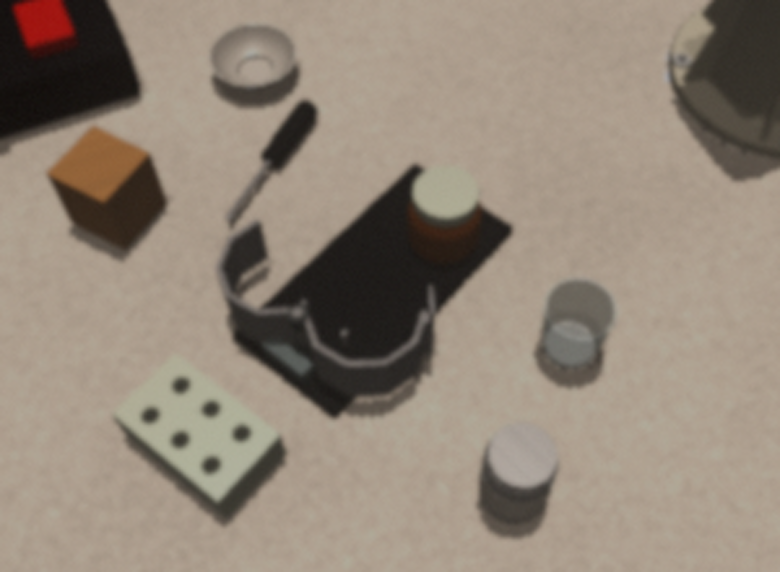

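The top crop shows the jar at (350,420), the pins at (311,257) and (366,247), and the hinge post at (337,210). The plain half's tip is at (447,255) and the strip tip at (260,325). The scene crop agrees. Next I'll pin down the tray yaw.

```bash
python3 - <<'E'
from h import *
img=cv2.imread('pics/top0.png');g=img.max(2);d=np.load('top0.npy');X=cloud('top',d);c,R,t=cam('top')
C=-R.T@t
def ray(u,v,z):
    w=R.T@np.array([(u-c['cx'])/c['fx'],(v-c['cy'])/c['fy'],1]); return (C+w*(z-C[2])/w[2])
for n,(u,v),z in [('pinL',(311,257),.034),('pinR',(366,247),.034),('hinge',(337,210),.08),('cornBL',(308,494),.012),('cornBR',(448,470),.012),('cornTR',(398,194),.012),('stripTip',(243,311),.075),('stripend',(268,332),.088),('plainTip',(447,258),.075)]:
    print(n,ray(200+u/2.5,70+v/2.5,z).round(4))
# fit tray: dark pixels
m=((g<60)&(abs(X[...,2]-.012)<.005)).astype(np.uint8);m=cv2.morphologyEx(m,cv2.MORPH_OPEN,np.ones((3,3)))
n,l,s,_=cv2.connectedComponentsWithStats(m[:, :520]);
lab=l[200,350] or 1+np.argmax(s[1:,4]);q=X[:,:520][l==lab]
# edges: right (-y) & left edges per row for x in .40...52
for lo,hi in[(.40,.54)]:
    xs=np.arange(lo,hi,.004);L=[];Rr=[]
    for x in xs:
        k=q[abs(q[:,0]-x)<.003]; L.append(k[:,1].max());Rr.append(k[:,1].min())
    print('L',np.polyfit(xs,L,1),'R',np.polyfit(xs,Rr,1),np.mean(L)-np.mean(Rr),(np.mean(L)+np.mean(Rr))/2,xs.mean())
r=cv2.minAreaRect((q[:,:2]*1000).astype(np.float32));print(r)
E
```

```text
pinL [ 0.5963 -0.0277  0.034 ]
pinR [ 0.6066 -0.0769  0.034 ]
hinge [ 0.6284 -0.0482  0.08  ]
cornBL [ 0.3862 -0.029   0.012 ]
cornBR [ 0.4097 -0.1535  0.012 ]
cornTR [ 0.6622 -0.1077  0.012 ]
stripTip [0.5391 0.031  0.075 ]
stripend [0.5194 0.0092 0.088 ]
plainTip [ 0.5892 -0.144   0.075 ]
L [ 0.19498297 -0.10441923] R [ 0.09969647 -0.18453057] 0.12470542404513231 -0.07551991046894532 0.4680000000000001
((525.4163818359375, -65.92713928222656), (260.0498046875, 128.05723571777344), 10.937150001525879)
```

Call:
arm_command([
  [55,2,-6,0,0,0,0.1],
  [55,4,-12,0,0,0,0.2],
  [55,6,-18,0,0,0,0.3],
  [55,8,-24,0,0,0,0.3],
  [55,10,-30,0,0,0,0.3],
  [55,12,-36,0,0,0,0.3],
  [55,15,-42,0,0,0,0.3],
  [55,18,-48,0,0,0,0.3],
  [55,20,-54,0,0,0,0.3],
  [55,22,-60,0,0,0,0.3],
])

```text
t: 2.35
position: [0.377, 0.016, 0.2291]
eef_rot: [0.001, -0.02, 1.0, 0.0]
force: [1.3, -0.1, -0.5]
opening: 0.0506
grip_force: 0.0
```

Call:
arm_command([
  [55,0,-5,0,0,0,0],
  [55,0,-8,0,0,0,0],
  [55,0,-8,0,0,0,0],
])

```text
t: 2.72
position: [0.3764, -0.0634, 0.2287]
eef_rot: [0.0, -0.018, 1.0, -0.0]
force: [-0.1, 0.2, -0.3]
opening: 0.0505
grip_force: 0.0
```

Call:
arm_command([
  [55,0,0,-5,0,0,0],
  [55,0,0,-10,0,0,0],
  [55,0,-0.1,-15,0,0,0],
  [55,0,-0.1,-18,0,0,0],
  [55,0,-0.1,-19.3,0,0,0],
  [55,0,-0.1,-19.3,0,0,0],
  [55,1,-0.1,-19.3,0,0,0],
  [55,2,-0.1,-19.3,0,0,0],
  [55,3,-0.1,-19.3,0,0,0],
])

```text
t: 3.85
position: [0.4081, -0.0631, 0.0364]
eef_rot: [0.001, -0.02, 1.0, -0.0]
force: [0.4, -0.4, -0.7]
opening: 0.0503
grip_force: 0.0
```

Call:
arm_command([
  [55,0.8,0,0,0,0,0],
  [55,1.6,0.1,0,0,0,0],
  [55,2.4,0.1,0,0,0,0],
  [55,3.2,0.1,0,0,0,0],
  [55,4,0.2,0,0,0,0],
  [55,4.8,0.2,0,0,0,0],
  [55,5.6,0.2,0,0,0,0],
  [55,6.4,0.3,0,0,0,0],
  [55,7.2,0.3,0,0,0,0],
  [55,7.2,0.3,0,0,0,0],
])

```text
t: 5.1
position: [0.4796, -0.06, 0.0357]
eef_rot: [0.001, -0.02, 1.0, -0.0]
force: [-0.3, 0.9, 0.6]
opening: 0.0507
grip_force: 0.0
```

```bash
cat >> h.py <<'E'
def look(tag):
    s=observe(); print(round(s['t'],2),s['position'].round(4),np.round(s['force'],1),round(s['opening'],4))
    for n in ['top','scene']:
        p,d=snapshot(n); save(n+tag,p); X=cloud(n,d); np.save(f'{n}{tag}.npy',d)
        o=outline_of(n,'jar')
        if o:
            q=X[o[0]['mask']&(abs(X[...,2]-.084)<.006)]
            if len(q)>5: print(n,'jar',o[0]['score'],q.mean(0).round(4),len(q),[round(float(v),1) for v in sum(map(list,[cv2.minEnclosingCircle((q[:,:2]*1000).astype(np.float32))[0]]),[])])
E
python3 -c "
from h import *
look('1')
a=cv2.imread('pics/top1.png')[70:300,200:520];b=cv2.imread('pics/scene1.png')[80:310,160:460]
cv2.imwrite('pics/c.png',cv2.resize(np.hstack([a,b]),None,fx=1.28,fy=1.28,interpolation=cv2.INTER_CUBIC))"
```

```text
5.1 [ 0.4796 -0.06    0.0357] [-0.3  0.9  0.6] 0.0507
scene jar 0.95 [ 0.5187 -0.0578  0.0837] 470 [517.0, -59.3]
```

View pics/c.png

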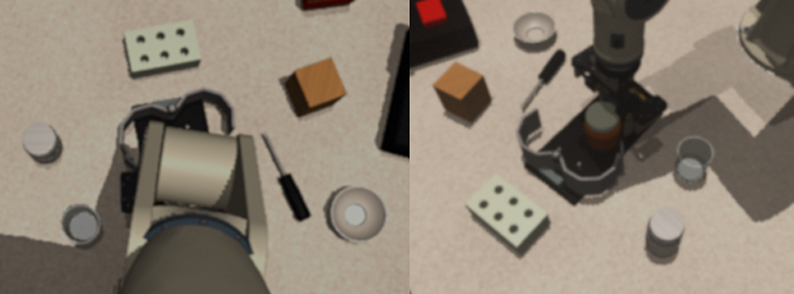

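The left half of the picture is the top view and the right half the scene. The jar, at about (600,120) in the scene half, is upright in the finger cradle, so I keep pushing.

Call:
arm_command([
  [55,0.8,0,0,0,0,0],
  [55,1.6,0,0,0,0,0],
  [55,2.4,0,0,0,0,0],
  [55,3.2,0.1,0,0,0,0],
  [55,4,0.1,0,0,0,0],
  [55,4.5,0.1,0,0,0,0],
  [55,4.8,0.1,0,0,0,0],
  [55,4.8,0.1,0,0,0,0],
])

```text
t: 6.3
position: [0.5267, -0.059, 0.0356]
eef_rot: [0.0, -0.02, 1.0, -0.0]
force: [-0.4, -0.1, -0.1]
opening: 0.0507
grip_force: 0.0
```

Call:
arm_command([
  [55,0.2,0,0,0,0,0],
  [55,0.4,0,0,0,0,0],
  [55,0.4,0,0,0,0,0],
])

```text
t: 6.68
position: [0.5305, -0.059, 0.0356]
eef_rot: [0.0, -0.02, 1.0, -0.0]
force: [-1.9, 0.3, 0.2]
opening: 0.0505
grip_force: 0.6
```

```bash
python3 -c "
from h import *
look('2')"
```

```text
6.67 [ 0.5305 -0.059   0.0356] [-1.9  0.3  0.2] 0.0505
scene jar 0.97 [ 0.5702 -0.057   0.0837] 465 [566.7, -58.3]
```

Call:
arm_command([
  [55,0.1,0,0,0,0,0],
  [55,0.2,0,0,0,0,0],
  [55,0.2,0,0,0,0,0],
])

```text
t: 7.25
position: [0.5324, -0.0589, 0.0356]
eef_rot: [-0.0, -0.02, 1.0, 0.0]
force: [-1.4, -0.4, 0.6]
opening: 0.0508
grip_force: 0.8
```

Call:
arm_command([
  [55,0.1,0,0,0,0,0],
  [55,0.2,0,0,0,0,0],
  [55,0.2,0,0,0,0,0],
])

```text
t: 7.62
position: [0.5346, -0.059, 0.0356]
eef_rot: [0.0, -0.02, 1.0, -0.0]
force: [-0.5, -0.5, 0.6]
opening: 0.0505
grip_force: 0.7
```

Call:
arm_command([
  [55,0.1,0,0,0,0,0],
  [55,0.2,0,0,0,0,0],
  [55,0.2,0,0,0,0,0],
])

```text
t: 8.0
position: [0.5366, -0.059, 0.0356]
eef_rot: [0.0, -0.02, 1.0, -0.0]
force: [-1.2, 0.5, 0.3]
opening: 0.0506
grip_force: 0.7
```

Call:
arm_command([
  [55,0.1,0,0,0,0,0],
  [55,0.2,0,0,0,0,0],
  [55,0.2,0,0,0,0,0],
])

```text
t: 8.38
position: [0.5374, -0.0589, 0.0354]
eef_rot: [-0.001, -0.02, 1.0, 0.0]
force: [-5.3, -0.1, 3.9]
opening: 0.0507
grip_force: 2.7
```

```bash
python3 -c "
from h import *
look('3')"
```

```text
8.38 [ 0.5374 -0.0589  0.0354] [-5.3 -0.1  3.9] 0.0507
scene jar 0.7 [ 0.5773 -0.0559  0.0837] 445 [574.0, -57.7]
```

Call:
arm_command([
  [55,-1,0,0,0,0,0],
  [55,-3,0,0,0,0,0],
  [55,-6,0,0,0,0,0],
  [55,-7,0,2,0,0,0],
  [30,-7,0,7,0,0,0],
  [0,-7,0,12,0,0,0],
  [0,-7,-5,15,0,0,0],
  [0,-7,-11,15,0,0,0],
  [0,-7,-17,15,0,0,0],
  [0,-7,-20,15,0,0,0],
])

```text
t: 9.82
position: [0.4684, -0.2618, 0.186]
eef_rot: [0.001, -0.019, 1.0, -0.001]
force: [0.2, 0.7, -0.6]
opening: 0.0004
grip_force: 0.0
```

```bash
cat >> h.py <<'E'
O=np.array([.572,-.058]);YAW=.19
def rot(a): return np.array([[np.cos(a),-np.sin(a)],[np.sin(a),np.cos(a)]])
def jf(p): return (np.asarray(p)[...,:2]-O)@rot(YAW)   # world -> jacket
def push(th,side,off=.062): # side -1 plain, +1 strip ; TCP xy and tool-y angle
    v=rot(-side*th)@np.array([-.058,side*off]); return O+rot(YAW)@(np.array([.058,0])+v), YAW-side*th
E
python3 - <<'E'
from h import *
print(observe()['q'].round(3))
look('4')
X=cloud('top',np.load('top4.npy'))
for k in ['half_plain','half_strip','rack','carton']:
    o=outline_of('top',k)
    if not o: print(k,'none');continue
    q=X[o[0]['mask']&(X[...,2]>.03)]
    if k in('rack','carton'): print(k,o[0]['score'],cv2.boxPoints(cv2.minAreaRect((q[:,:2]*1000).astype(np.float32))).round().tolist());continue
    v=(jf(q)-[.058,0]); s=-1 if 'plain' in k else 1; q2=q[:,2]
    r=np.hypot(*v.T); a=np.pi-np.arctan2(s*v[:,1],v[:,0]) if s==1 else np.pi-np.arctan2(-v[:,1],v[:,0])
    for r0 in (.06,.075,.09,.1,.11,.12): 
        kk=abs(r-r0)<.006
        if kk.any(): print(k,r0,a[kk].mean().round(3),a[kk].min().round(2),a[kk].max().round(2),kk.sum())
for th in (1.15,.9,.6,.3,0): print(th,push(th,-1))
a=cv2.imread('pics/top4.png')[70:300,200:520]
cv2.imwrite('pics/d.png',cv2.resize(a,None,fx=2.5,fy=2.5,interpolation=cv2.INTER_CUBIC))
E
```

```text
[-0.512  0.262  1.866 -0.     1.011 -2.12 ]
9.82 [ 0.4684 -0.2618  0.186 ] [ 0.2  0.7 -0.6] 0.0004
top jar 0.77 [ 0.573  -0.0561  0.0835] 654 [573.5, -56.0]
scene jar 0.96 [ 0.5742 -0.056   0.0837] 497 [573.8, -57.9]
half_plain 0.06 1.98 1.9 2.1 44
half_plain 0.075 1.799 1.71 1.92 57
half_plain 0.09 1.589 1.45 1.73 79
half_plain 0.1 1.334 1.09 1.58 114
half_plain 0.11 1.16 1.09 1.41 35
half_strip 0.06 1.721 1.68 1.8 41
half_strip 0.075 1.572 1.49 1.7 37
half_strip 0.09 1.409 1.27 1.51 30
half_strip 0.1 1.252 1.07 1.35 20
half_strip 0.11 0.961 0.79 1.11 42
half_strip 0.12 0.831 0.71 0.93 51
rack 0.87 [[364.0, 4.0], [375.0, -127.0], [802.0, -91.0], [791.0, 40.0]]
carton 0.97 [[364.0, 4.0], [675.0, -360.0], [742.0, -303.0], [430.0, 61.0]]
1.15 (array([ 0.67604462, -0.11769096]), 1.3399999999999999)
0.9 (array([ 0.65710296, -0.12714464]), 1.09)
0.6 (array([ 0.63217512, -0.13188508]), 0.79)
0.3 (array([ 0.60695974, -0.12904712]), 0.49)
0 (array([ 0.58370925, -0.11888426]), 0.19)
```

View pics/d.png

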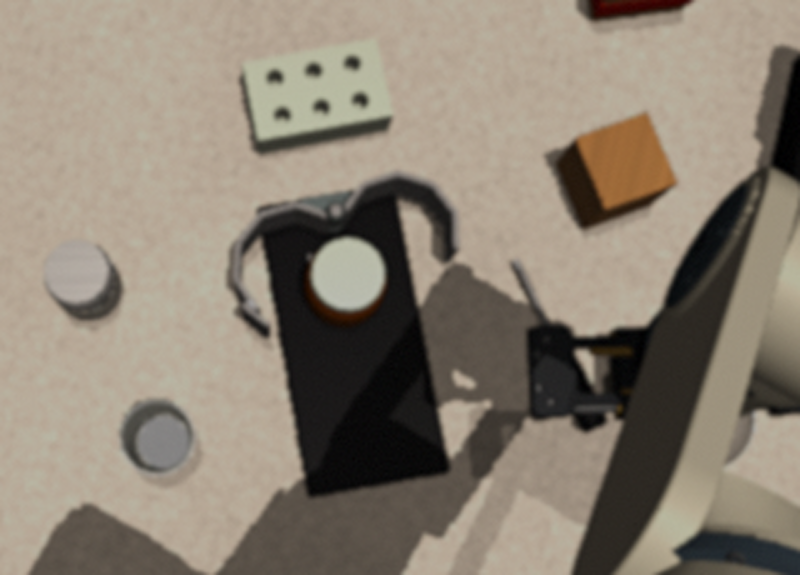

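```bash
python3 - <<'E'
from h import *
import h; h.O=np.array([.573,-.057])
s=observe()['position'][:2]
def P(th,side,x=-.068,off=.062):
    v=rot(-side*th)@np.array([x,side*off]); return h.O+rot(YAW)@(np.array([.058,0])+v), YAW-side*th
p0,a0=P(1.35,-1); print('rel to now cm',((p0-s)*100).round(2),a0-1.609,p0)
for th in np.arange(1.35,-.06,-.1):
    p,a=P(th,-1); print(round(th,2),((p-p0)*100).round(2),round(a-a0,2))
E
```

```text
rel to now cm [22.14 14.19] -0.06899999999999995 [ 0.68983303 -0.11592301]
1.35 [0. 0.] 0.0
1.25 [-0.73 -0.56] -0.1
1.15 [-1.51 -1.05] -0.2
1.05 [-2.33 -1.46] -0.3
0.95 [-3.19 -1.78] -0.4
0.85 [-4.08 -2.02] -0.5
0.75 [-4.99 -2.16] -0.6
0.65 [-5.91 -2.21] -0.7
0.55 [-6.83 -2.18] -0.8
0.45 [-7.74 -2.05] -0.9
0.35 [-8.63 -1.83] -1.0
0.25 [-9.5  -1.52] -1.1
0.15 [-10.33  -1.13] -1.2
0.05 [-11.12  -0.65] -1.3
-0.05 [-11.86  -0.1 ] -1.4
```

Call:
arm_command([
  [0,4,2.5,0,0,0,-0.07],
  [0,8,5,0,0,0,-0.07],
  [0,12,7.5,0,0,0,-0.07],
  [0,16,10,0,0,0,-0.07],
  [0,20,12.5,0,0,0,-0.07],
  [0,22.1,14.1,0,0,0,-0.07],
  [0,22.1,14.1,-4,0,0,-0.07],
  [0,22.1,14.1,-9,0,0,-0.07],
  [0,22.1,14.1,-14.3,0,0,-0.07],
  [0,22.1,14.1,-14.3,0,0,-0.07],
])

```text
t: 11.48
position: [0.6859, -0.1163, 0.0385]
eef_rot: [-0.004, 0.015, 1.0, 0.001]
force: [0.1, -0.8, 0.5]
opening: 0.0008
grip_force: 0.0
```

Call:
arm_command([
  [0,-0.7,-0.6,0,0,0,-0.1],
  [0,-1.5,-1.1,0,0,0,-0.2],
  [0,-2.3,-1.5,0,0,0,-0.3],
  [0,-3.2,-1.8,0,0,0,-0.4],
  [0,-4.1,-2.0,0,0,0,-0.5],
])

```text
t: 12.1
position: [0.6504, -0.1385, 0.0459]
eef_rot: [0.003, 0.263, 0.965, -0.0]
force: [2.4, -3.4, -1.0]
opening: 0.0006
grip_force: 1.6
```

Call:
arm_command([
  [0,-0.9,-0.1,0,0,0,-0.1],
  [0,-1.8,-0.2,0,0,0,-0.2],
  [0,-2.7,-0.2,0,0,0,-0.3],
  [0,-3.7,0,0,0,0,-0.4],
  [0,-4.5,0.2,0,0,0,-0.5],
  [0,-5.4,0.5,0,0,0,-0.6],
  [0,-6.2,0.9,0,0,0,-0.7],
  [0,-6.7,1.1,0,0,0,-0.75],
])

```text
t: 13.1
position: [0.5829, -0.1271, 0.0457]
eef_rot: [0.002, 0.598, 0.801, 0.001]
force: [-0.2, -0.9, -0.1]
opening: 0.0001
grip_force: 0.6
```

```bash
python3 -c "
from h import *
look('5')
a=cv2.imread('pics/top5.png')[70:300,200:520];b=cv2.imread('pics/scene5.png')[80:310,160:460]
cv2.imwrite('pics/e.png',cv2.resize(np.hstack([a,b]),None,fx=1.28,fy=1.28,interpolation=cv2.INTER_CUBIC))"
```

```text
13.1 [ 0.5829 -0.1271  0.0457] [-0.2 -0.9 -0.1] 0.0001
top jar 0.71 [ 0.5739 -0.05    0.0834] 518 [573.4, -55.9]
scene jar 0.74 [ 0.575  -0.0563  0.0836] 508 [573.7, -58.1]
```

View pics/e.png

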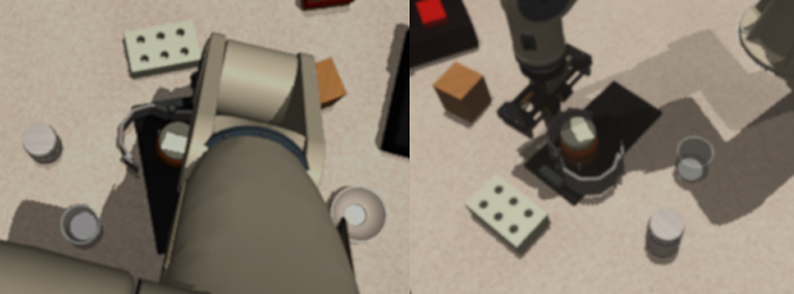

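The jar at (580,140) in the right half is untouched, and the plain half is nearly shut round it. I push the last bit until the stop answers.

Call:
arm_command([
  [0,-0.4,0.25,0,0,0,-0.05],
  [0,-0.8,0.5,0,0,0,-0.1],
  [0,-0.8,0.5,0,0,0,-0.1],
])

```text
t: 13.68
position: [0.5739, -0.1219, 0.0433]
eef_rot: [0.0, 0.636, 0.771, 0.0]
force: [0.2, -0.1, -0.1]
opening: 0.0005
grip_force: 0.0
```

Call:
arm_command([
  [0,-0.1,0.2,0,0,0,-0.02],
  [0,-0.2,0.4,0,0,0,-0.02],
  [0,-0.2,0.4,0,0,0,-0.02],
])

```text
t: 14.05
position: [0.5731, -0.1206, 0.0432]
eef_rot: [0.003, 0.644, 0.765, -0.0]
force: [2.3, -16.4, -2.5]
opening: 0.0005
grip_force: 8.2
```

Call:
arm_command([
  [0,0.2,-1,0,0,0,0],
  [0,0.6,-3,0,0,0,0],
  [0,0.6,-4,3,0,0,0],
  [0,0.6,-4,8,0,0,0],
  [0,0.6,-4,14,0,0,0],
  [0,-3,-8,15,0,0,-0.1],
  [0,-7,-12,15,0,0,-0.2],
  [0,-7,-17,15,0,0,-0.3],
  [0,-7,-19,15,0,0,-0.4],
  [0,-7,-19,15,0,0,-0.5],
])

```text
t: 15.3
position: [0.501, -0.3105, 0.1926]
eef_rot: [0.0, 0.815, 0.579, 0.0]
force: [-0.6, 0.0, 0.6]
opening: 0.0004
grip_force: 0.0
```

```bash
python3 - <<'E'
from h import *
import h; h.O=np.array([.573,-.057])
look('6')
s=observe(); p=s['position'][:2]; q=s['eef_rot']; ang=np.pi/2-2*np.arctan2(q[1],q[2]); print('ang',ang,s['q'].round(2))
a=cv2.imread('pics/top6.png')[70:300,200:520]
cv2.imwrite('pics/f.png',cv2.resize(a,None,fx=2.5,fy=2.5,interpolation=cv2.INTER_CUBIC))
def P(th,side,x=-.066,off=.062):
    v=rot(-side*th)@np.array([x,side*off]); return h.O+rot(YAW)@(np.array([.058,0])+v), YAW-side*th
p0,a0=P(1.15,1); print('rel now',((p0-p)*100).round(2),a0-ang,p0)
for th in np.arange(1.15,-.06,-.1):
    p,a=P(th,1); print(round(th,2),((p-p0)*100).round(2),round(a-a0,2))
E
```

```text
15.3 [ 0.501  -0.3105  0.1926] [-0.6  0.   0.6] 0.0004
top jar 0.93 [ 0.573  -0.0561  0.0834] 662 [573.5, -56.4]
scene jar 0.62 [ 0.5744 -0.0561  0.0837] 512 [572.8, -57.4]
ang -0.3279032096816985 [-0.55  0.33  1.75  0.    1.06 -0.23]
rel now [14.17 35.19] -0.6320967903183015 [0.6428938 0.0435787]
1.15 [0. 0.] 0.0
1.05 [-0.9   0.08] 0.1
0.95 [-1.81  0.08] 0.2
0.85 [-2.71 -0.02] 0.3
0.75 [-3.59 -0.2 ] 0.4
0.65 [-4.46 -0.48] 0.5
0.55 [-5.29 -0.83] 0.6
0.45 [-6.08 -1.27] 0.7
0.35 [-6.82 -1.79] 0.8
0.25 [-7.51 -2.38] 0.9
0.15 [-8.14 -3.03] 1.0
0.05 [-8.69 -3.74] 1.1
-0.05 [-9.18 -4.51] 1.2
```

View pics/f.png

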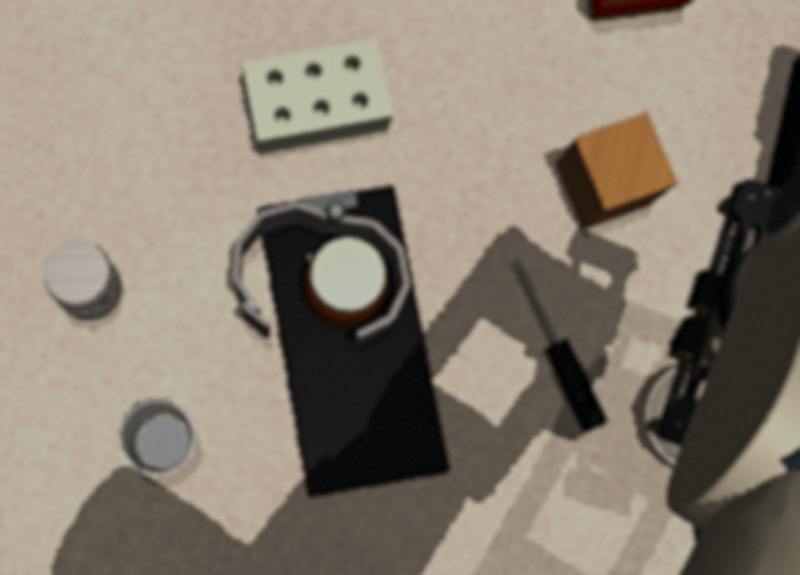

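Plain half fully shut, tip at (362,332) on the jacket axis. The strip half is still open, and the jar is centred at (348,275). Now the strip side.

Call:
arm_command([
  [0,2,5,0,0,0,-0.1],
  [0,4,10,0,0,0,-0.2],
  [0,6,15,0,0,0,-0.3],
  [0,8,20,0,0,0,-0.4],
  [0,10,25,0,0,0,-0.5],
  [0,12,30,0,0,0,-0.63],
  [0,14.2,35.2,0,0,0,-0.63],
  [0,14.2,35.2,0,0,0,-0.63],
  [0,14.2,35.2,-5,0,0,-0.63],
  [0,14.2,35.2,-8,0,0,-0.63],
])

```text
t: 16.75
position: [0.6421, 0.0434, 0.1108]
eef_rot: [-0.0, 0.953, 0.302, -0.001]
force: [0.3, -0.3, -0.3]
opening: 0.001
grip_force: 0.0
```

Call:
arm_command([
  [0,0,0,-4,0,0,0],
  [0,0,0,-6.9,0,0,0],
  [0,0,0,-6.9,0,0,0],
])

```text
t: 17.12
position: [0.6411, 0.0431, 0.0415]
eef_rot: [-0.001, 0.954, 0.301, -0.002]
force: [-0.1, -0.4, 0.2]
opening: 0.0005
grip_force: 0.0
```

Call:
arm_command([
  [0,-0.9,0.1,0,0,0,0.1],
  [0,-1.8,0.1,0,0,0,0.2],
  [0,-2.7,0,0,0,0,0.3],
  [0,-3.6,-0.2,0,0,0,0.4],
  [0,-4.5,-0.5,0,0,0,0.5],
])

```text
t: 17.75
position: [0.599, 0.039, 0.0455]
eef_rot: [0.0, 0.849, 0.529, 0.001]
force: [0.9, 2.0, 0.0]
opening: 0.0005
grip_force: 1.1
```

Call:
arm_command([
  [0,-0.8,-0.4,0,0,0,0.1],
  [0,-1.6,-0.8,0,0,0,0.2],
  [0,-2.4,-1.3,0,0,0,0.3],
  [0,-3.1,-1.9,0,0,0,0.4],
  [0,-3.7,-2.6,0,0,0,0.5],
  [0,-4.2,-3.3,0,0,0,0.6],
  [0,-4.5,-3.6,0,0,0,0.65],
  [0,-4.5,-3.6,0,0,0,0.65],
])

```text
t: 18.75
position: [0.554, 0.0026, 0.0451]
eef_rot: [0.001, 0.637, 0.771, 0.001]
force: [0.1, -0.1, -0.2]
opening: 0.0005
grip_force: 0.0
```

Call:
arm_command([
  [0,-0.05,-0.2,0,0,0,0],
  [0,-0.1,-0.4,0,0,0,0],
  [0,-0.1,-0.4,0,0,0,0],
])

```text
t: 19.12
position: [0.5541, 0.002, 0.045]
eef_rot: [-0.0, 0.638, 0.77, 0.003]
force: [0.0, 22.5, 5.7]
opening: 0.0003
grip_force: 10.8
```

Call:
arm_command([
  [0,-0.2,1,0,0,0,0],
  [0,-0.6,3,0,0,0,0],
  [0,-0.6,4,3,0,0,0],
  [0,-0.6,4,8,0,0,0],
  [0,-0.6,5,14,0,0,0],
  [0,-2,10,17,0,0,0],
  [0,-5,15,17,0,0,0],
  [0,-8,20,17,0,0,0],
  [0,-8,25,17,0,0,0],
  [0,-8,25,17,0,0,0],
])

```text
t: 20.38
position: [0.4716, 0.2523, 0.2138]
eef_rot: [0.0, 0.635, 0.772, 0.0]
force: [-0.1, -1.4, 0.2]
opening: 0.0003
grip_force: 0.0
```

```bash
python3 -c "
from h import *
look('7')
a=cv2.imread('pics/top7.png')[70:300,200:520];b=cv2.imread('pics/scene7.png')[120:280,200:360]
a=cv2.resize(a,None,fx=1.25,fy=1.25,interpolation=cv2.INTER_CUBIC);b=cv2.resize(b,None,fx=2.5,fy=2.5,interpolation=cv2.INTER_CUBIC)
a=cv2.copyMakeBorder(a,0,400-a.shape[0],0,0,cv2.BORDER_CONSTANT)
cv2.imwrite('pics/g.png',np.hstack([a,b]))"
```

```text
20.38 [0.4716 0.2523 0.2138] [-0.1 -1.4  0.2] 0.0003
top jar 0.88 [ 0.5725 -0.0555  0.0833] 648 [573.1, -56.0]
scene jar 0.92 [ 0.5745 -0.056   0.0836] 508 [573.5, -57.4]
```

View pics/g.png

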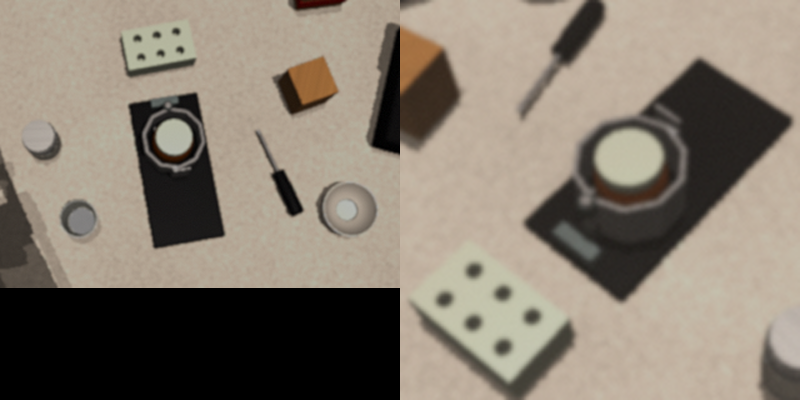

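The jacket is a closed ring round the jar (left half at (174,138)), with the strip over the seam at (180,170) and the bystanders in place. I'm handing in.

```bash
python3 -c "
from workcell import job_done
print(job_done())"
```

```text
the job is handed in; nothing more can be done
None
```

The job is handed in: the jar rests upright against the stop pins, the plain half was shut first and the strip half second with its strip over the seam, and no bystander was moved; the last picture confirms this, but no verdict came back.

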